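Move a tacky lacquered sample panel to the drying stand with a trowel

ROBOT

A 6-joint arm with a two-finger parallel gripper is mounted at the origin on a cart in front of the work surface, level with it; the furniture and walls round the work are solid. World frame = base frame: x ahead of the robot, y to its left, z up, the work surface at z = 0. Lengths are in mm, angles in rad, forces in N, time in s.
With the tool pointing down it reaches from about 400 to 925 mm from the base axis. Payload 12.5 kg.
Tool frame: the origin (TCP) lies midway between the tips of the shut fingers; the grasp point (between the pads) lies 19 mm behind it; z points along the fingers, y is the line along which they close (so a half turn about z gives the same grasp; the last joint's range is limited). The gripper opens to 95 mm and grips with 3 to 60 N. Pads are 20 mm wide; open, the fingers measure 119 mm over their backs; the gripper's body (75 mm by 180 mm) begins 59 mm behind the grasp point.
Start: joints at [1.13, 0.491, 1.559, -0, 1.092, -0.106], TCP at [205.348, 590.324, 188.861] pointing down, gripper open.
Joint ranges: [-3.1, 3.1], [-0.84, 2.19], [0.05, 2.79], [-1.13, 4.28], [0.06, 2.93], [-2.69, 2.69]. Speed limits (rad/s): [2.22, 2.22, 2.79, 3.14, 3.14, 3.14].

INTERFACE

Orientations are given as [roll, pitch, yaw] about the fixed x, y, z axes, in that order (R = Rz(yaw) Ry(pitch) Rx(roll)).
In Python, from cell import env gives the robot as it stands.
- The arm moves only by the shell command python3 -m inch 'ROWS'. ROWS is JSON, a list of rows, each a list of 7 numbers: the turn, a rotation vector about the tool's x, y, z in rad, then the shift along the tool's x, y, z in cm, then the closure, from -1 (fully open) to 1 (shut). A call has 1 to 20 rows; each row shifts and turns the commanded pose from where the row before left it, along the tool's axes as they then stand; what a row does not reach is not made up. A row lasts 1/8 s, in which the tool goes at most 62.5 mm and 10.7 degrees, less where a joint would pass 70% of its speed; a pose out of reach is approached as far as the arm can. A call with a gripper value outside its range is refused whole. The fingers move at their own pace and stop on an object; the grip force is fixed at half the most. Time passes only in rows, so rows that do not move let the fingers close. It gives the time, the measured TCP pose, the force, the opening and the grip force at its end, in the units of the state.
- env.state(): the state, without advancing time (a new reading comes with each control period).
- env.read_camera(name): name is "scene" or "top"; returns a dict with "img" (400x640x3 uint8, red, green, blue), "depth" (400x640 float32, mm along the optical axis (not along the pixel's ray), 0 where there is no reading), "fx", "fy", "cx", "cy" (pixels), "position" and "orientation" of the camera in the world. Camera axes: x right, y down, z forward; pixel columns grow to the right and rows downward; lengths in mm; the calibration is good to about 2 mm. A picture is of the moment at which its call begins.
- env.job_done(): hands the job in; it is judged then, once.
Trained networks look in a picture, given as the dict that the camera call returned (one of the last four; its "shot" number tells which), for a name from the list of things; names that differ only in an ending like _2 or _b are one class to them, and where a whole thing is asked for, a point or a joint stands for the part that bears it (a point fixed in the world has none). Each returns a list of dicts, best first, with "score" (0 to 1); they miss things now and then, are a little off and sometimes report something else, mostly with a low value. They report only what shows in the picture. A call takes as long as a camera call.
- env.find_in(picture, target): "centre" ([x, y, z] in mm, in the coordinates of the camera as it stood for that picture, good to about 4 mm: the middle of the surface that is visible of it).
- env.trace(picture, target): "mask" (400x640 bool, what is visible of it).
The state is a dict: "t": time; "joints": joint angles; "qvel": joint speeds; "tau": joint torques, N m; "eef_pos": TCP position; "tcp_rot": TCP orientation; "ft_force": force on the tool from outside, world axes, zero at the start; "moment": the same for the moment, N m; "opening": opening from 0.0 (shut) to 1.0 (fully open); "grip_force": force on a finger pad.
Only numpy, scipy, OpenCV 4.12 (cv2) and the standard library are available. Lean on these libraries where they do the work, as an engineer would, in place of code of your own. Each camera call takes 0.05 s, during which the arm holds its last target. There are 200 camera calls.

TASK

The wooden panel with three lacquer stripes on the white coating board is still tacky, so neither fingers nor arm may touch it, and it must not be tipped over or dropped on the bench. Slide the cranked trowel right under it, until the blade's tip comes up against the board's fence, gently and without ramming board or fence; carry the panel over on the blade and leave it lying flat on both rails of the drying stand, down inside the raised lips. Then lay the trowel flat on the plywood offcut where it came from, and leave the jar, the glue bottle and the sanding block where they are.

Things in the scene. Friction and masses are not known exactly. Their poses are not given: they have to be found in the camera images.
- trowel: loose steel trowel, brown wooden handle, 0.15 kg, its blade flat on a plywood offcut. Origin: underside of the blade at its heel, mid-width; x to the blade tip, z up. Blade flat: x 0 to 105 mm, 52 wide, 2 thick. A 9 mm round neck rises from the heel to the handle, a bar parallel to the blade: x -32 to -138 mm, 22 wide (y), 26 high, its axis 45 mm above the blade's underside
- trowel_grip (a point): point on the axis of the trowel's handle to hold, at x = -65, y = 0, z = 45 mm of the trowel: 170 mm behind the blade tip
- trowel_blade (a point): middle of the underside of the trowel's blade, at x = 52.5 mm of the trowel
- offcut: fixed plain plywood offcut, 150 (x) x 84 (y) x 8 mm, under the blade of the trowel; origin: centre of its underside
- panel: the loose tacky wooden panel with three brown stripes, 76 (x) x 92 (y) x 9 mm, about 0.09 kg, face up. Origin: centre of its underside; x and y along its sides, z up. All four lower edges are bevelled, 2.5 mm high and 4.3 mm deep, so a blade edge lying right down on the board gets under it
- board: fixed white-topped coating board, 190 (x) x 124 (y) mm; origin: centre of its underside, its top 12 mm above. A rubber-faced wooden fence lies across its +x end, 10 mm high above the top; it slides in two slots and is knobbed fast somewhere with its inner face between x = +34 and +80 mm, differently each time and not measured: feel for it. The panel lies loose on the board, short of the fence
- rack: fixed wooden drying stand, base 116 (x) x 142 (y) x 10 mm. Origin: centre of its underside; x points from its open front to its back. Two rails along x at y = +-34 to +-54 mm, tops 42 mm high; the 68 mm gap between them is open to the front and down to z = 10 mm. Lips up to z = 52 mm at the sides, the back and the rails' front ends frame a place 88 (x) x 106 (y) mm
- rack_seat (a point): point midway between the rails at the height of their tops, where the centre of the panel's underside belongs
- lacquer_jar: loose white lidded jar, 67 diameter x 69 high, origin under its centre; leave alone
- glue: loose white squeeze bottle with green nozzle, 63 diameter x 186 high, origin under its centre; leave alone
- abrasive: loose brown sanding block, 61 x 95 x 25 mm, origin under its centre; leave alone

How it is judged:
By the outcome, as a careful person would: the job done as asked, in the order asked, and still so for the second after the job is handed in, with the robot touching nothing.
It also fails if it takes over 67 s, if anything falls off the work surface, if the arm or the gripper's body presses on something with over 40 N, if the wrist force passes 120 N, or if a joint passes its speed limit or range.

## Working session

There is one attempt and no reset: what is moved stays moved. The work goes in short steps, Python scripts to look and compute and a shell command to move; the robot and the scene stay as the last step left them, time stands still between calls to the robot, and variables do not carry over. Pictures are saved under pics/ and viewed, at most 10 in all, crops included, and the job is handed in when it is done.

```bash
ls; mkdir -p pics
cat > h.py <<'E'
import numpy as np, cv2
from scipy.spatial.transform import Rotation as R
from cell import env
def RM(o): return R.from_euler('xyz',o).as_matrix()
def pts(p,mask):
    v,u=np.nonzero(mask&(p['depth']>0)); z=p['depth'][v,u]
    c=np.c_[(u-p['cx'])/p['fx']*z,(v-p['cy'])/p['fy']*z,z]
    return c@RM(p['orientation']).T+np.array(p['position'])
def save(p,n): cv2.imwrite(n,p['img'][:,:,::-1])
E
python3 - <<'E'
from h import *
np.set_printoptions(precision=1,suppress=True)
print(env.state())
for c in ('scene','top'):
    p=env.read_camera(c); save(p,f'pics/{c}0.png'); print(c,p['position'],p['orientation'],p['fx'])
    for t in ['trowel','offcut','panel','board','rack','lacquer_jar','glue','abrasive']:
        r=env.trace(p,t)
        if r:
            P=pts(p,r[0]['mask']); 
            zs=np.percentile(P[:,2],[2,50,98]); top=P[abs(P[:,2]-zs[1])<4]
            rect=cv2.minAreaRect(P[:,:2].astype(np.float32))
            print(t,len(r),round(r[0]['score'],2),len(P),'z',zs,'rect',np.array(rect[0]),np.array(rect[1]),round(rect[2],1))
        else: print(t,None)
E
```

```text
pics
{'t': 0.0, 'joints': array([ 1.1,  0.5,  1.6, -0. ,  1.1, -0.1]), 'qvel': array([-0.,  0., -0., -0.,  0.,  0.]), 'tau': array([  0. , -61.3, -25.8,   0.1,   0. ,  -0. ]), 'eef_pos': array([205.2, 590.1, 188.3]), 'tcp_rot': array([-3.1, -0. ,  2.8]), 'ft_force': array([-1.3, -0.1,  1. ]), 'moment': array([ 0., -0.,  0.]), 'grip_force': 0.0, 'opening': 0.998805812970769}
scene [316.7 214.5 723.4] [-2.5  0.  -2.6] 362.8577862345072
trowel 1 0.81 1367 z [ 8.8 12.  68.1] rect [ 450.  -246.9] [ 51.6 239.8] 31.7
offcut 1 0.64 1365 z [ 3.5  8.7 11.6] rect [ 416.5 -195.1] [ 87.3 157.3] 35.4
panel 2 0.77 1772 z [13.  21.7 24.4] rect [501.8 -18.7] [81.2 97.3] 81.3
board 2 0.94 4050 z [ 7.3 13.1 24.2] rect [508.1  -5.1] [195.5 130. ] 88.0
rack 1 0.79 2805 z [ 6.  28.2 54.1] rect [ 655.8 -235.7] [139.  174.5] 6.6
lacquer_jar 1 0.91 989 z [ 8.7 68.1 71.4] rect [624.7 -65. ] [64.  61.3] 53.3
glue 1 0.91 1316 z [ 14.  109.6 176.1] rect [ 940.2 -234.4] [ 61.6 652.6] 56.8
abrasive 1 0.67 736 z [ 4.7 25.9 29.1] rect [ 601.9 -471.7] [ 80.9 115.2] 71.5
top [ 390.7 -216.3 1060.3] [-3.  -0.  -1.5] 492.6017263738978
trowel 1 0.6 1900 z [ 8.  13.6 69.6] rect [ 453.8 -246.9] [ 52.5 242.4] 32.3
offcut 1 0.88 1600 z [ 4.9  9.8 13.9] rect [ 418.  -190.7] [ 86.1 151. ] 36.2
panel 1 0.8 1628 z [15.7 22.9 26.6] rect [503.1 -14.5] [79.4 94.5] 81.8
board 2 0.96 3851 z [ 4.2 14.3 26.2] rect [508.9   0.4] [199.  129.8] 87.9
rack 1 0.83 3535 z [ 8.3 15.1 56. ] rect [ 651.5 -220.9] [127.2 142.7] 6.5
lacquer_jar 1 0.82 921 z [10.3 69.7 73.7] rect [638.1 -61.9] [87.1 67.4] 32.3
glue 1 0.97 1010 z [  9.9 120.7 179.9] rect [722.6 -77.7] [105.1  61.4] 10.9
abrasive 1 0.81 1292 z [ 5.9 26.9 31. ] rect [ 601.3 -463.6] [ 65.2 104.2] 69.1
```

View pics/scene0.png

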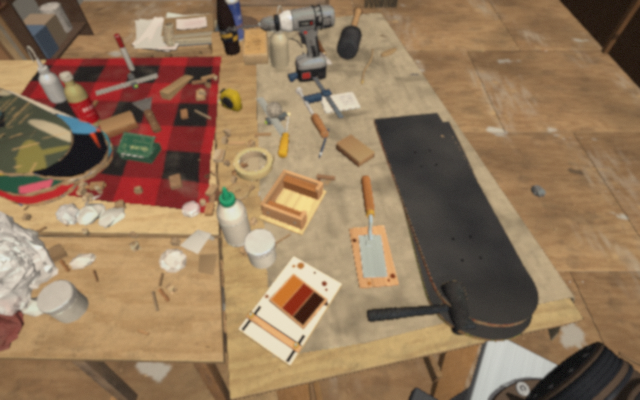

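View pics/top0.png

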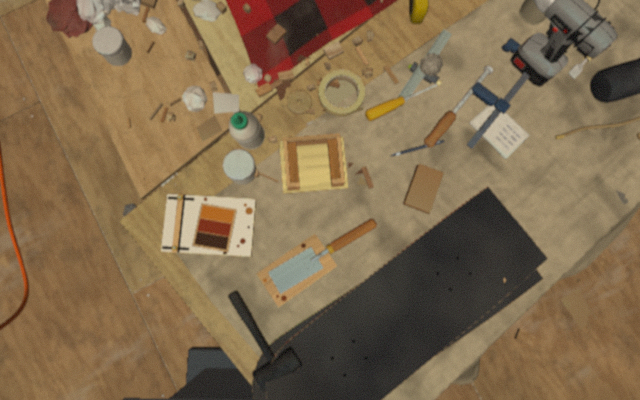

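The scene picture shows the board at about (290,310) with its fence at (272,332), and the trowel blade at (375,252) with the handle at (368,195). In the top picture the fence is at (178,222), on the world +y end, and the rack is at (315,163). Next I'll fit the poses precisely and take a close look at the rack.

```bash
cat > fit.py <<'E'
from h import *
from scipy.optimize import minimize
np.set_printoptions(precision=1,suppress=True)
def fitrect(P,L,W):  # area-uniform points; rect via trimmed extent
    rect=cv2.minAreaRect(P.astype(np.float32)); best=None
    for a in np.radians(np.arange(0,90,0.5)):
        u=np.array([np.cos(a),np.sin(a)]);w=np.array([-u[1],u[0]])
        lo=[np.percentile(P@d,1) for d in(u,w)];hi=[np.percentile(P@d,99) for d in(u,w)]
        e=np.array(hi)-lo
        s=e[0]*e[1]
        if best is None or s<best[0]: best=(s,np.degrees(a),(np.array(hi)+lo)/2@np.array([u,w]),e)
    return best[1:]
if __name__=='__main__':
  for c in ('scene','top'):
    p=env.read_camera(c); print(c)
    for t,(lo,hi) in dict(panel=(17,30),board=(9,30),offcut=(5,18),abrasive=(18,40),lacquer_jar=(62,80),glue=(0,200)).items():
        r=env.trace(p,t)
        if not r: continue
        m=r[0]['mask']
        if t=='board': 
            q=env.trace(p,'panel')
            if q: m=m|q[0]['mask']
        if t=='offcut':
            q=env.trace(p,'trowel')
            if q: m=m|q[0]['mask']
        P=pts(p,m); P=P[(P[:,2]>lo)&(P[:,2]<hi)]
        print(t,np.median(P[:,2]),*fitrect(P[:,:2],0,0))
    r=env.trace(p,'trowel')[0]['mask'];P=pts(p,r)
    H=P[P[:,2]>50];B=P[P[:,2]<18]
    for n,Q in(('handle',H),('blade',B)):
        print(n,Q[:,2].max(),np.percentile(Q[:,2],[50,90]),*fitrect(Q[:,:2],0,0))
    r=env.trace(p,'rack')[0]['mask'];P=pts(p,r)
    h=np.histogram(P[:,2],np.arange(0,64,4)); print('rackz',h[0])
    Q=P[P[:,2]>38]; print('rack top',*fitrect(Q[:,:2],0,0)); print('rack all',*fitrect(P[:,:2],0,0))
    im=p['img']; v,u=np.nonzero(r); a=im[v.min()-10:v.max()+10,u.min()-10:u.max()+10]
    d=np.clip((p['depth'][v.min()-10:v.max()+10,u.min()-10:u.max()+10]-np.median(p['depth'][r])+60)*2,0,255).astype('uint8')
    cv2.imwrite(f'pics/rack_{c}.png',cv2.resize(np.hstack([a[:,:,::-1],cv2.cvtColor(d,8)]),None,fx=4,fy=4))
E
python3 fit.py; python3 -c "
import cv2
a=cv2.imread('pics/rack_scene.png');b=cv2.imread('pics/rack_top.png');w=max(a.shape[1],b.shape[1])
f=lambda i:cv2.copyMakeBorder(i,0,0,0,w-i.shape[1],0)
import numpy as np
o=np.vstack([f(a),f(b)]);s=min(800/o.shape[1],600/o.shape[0],1);cv2.imwrite('pics/rack.png',cv2.resize(o,None,fx=s,fy=s))"
```

```text
scene
panel 21.73495471102899 81.5 [499.4 -16.3] [74.7 90.5]
board 14.020397122003942 89.0 [505.2  -0.9] [184.4 121. ]
offcut 9.662454865401457 36.0 [ 415.6 -191.5] [ 82.5 147.7]
abrasive 26.325203548430636 69.5 [ 595.  -460.3] [57.9 93.2]
lacquer_jar 68.99206844425919 3.5 [625.2 -66.1] [60.5 60.6]
glue 109.20491933633394 52.50000000000001 [ 735.8 -107.1] [ 58.7 155.6]
handle 70.62265407210487 [65.2 67.8] 32.0 [ 482.2 -296.6] [ 20.6 116.4]
blade 17.910374000097704 [10.9 12.9] 32.0 [ 424.3 -203.9] [ 50.5 137.1]Traceback (most recent call last):
  File "fit.py", line 32, in <module>
    r=env.trace(p,'rack')[0]['mask'];P=pts(p,r)
      ~~~~~~~~~~~~~~~~~~~^^^
IndexError: list index out of range
[ WARN:0@0.014] global loadsave.cpp:275 findDecoder imread_('pics/rack_scene.png'): can't open/read file: check file path/integrity
[ WARN:0@0.014] global loadsave.cpp:275 findDecoder imread_('pics/rack_top.png'): can't open/read file: check file path/integrity
Traceback (most recent call last):
AttributeError: 'NoneType' object has no attribute 'shape'
```

```bash
sed -i "s/    p=env.read_camera(c); print(c)/    print(c)\n    for k in range(4):\n        p=env.read_camera(c)\n        if env.trace(p,'rack') and env.trace(p,'trowel'): break/; s/r=env.trace(p,'\(rack\|trowel\)')\[0\]\['mask'\];/r=tr(p,'\1');/" fit.py
sed -i "s/^def fitrect/def tr(p,n):\n    for k in range(5):\n        r=env.trace(p,n)\n        if r: return r[0]['mask']\ndef fitrect/" fit.py
python3 fit.py; python3 -c "
import cv2
a=cv2.imread('pics/rack_scene.png');b=cv2.imread('pics/rack_top.png');w=max(a.shape[1],b.shape[1])
f=lambda i:cv2.copyMakeBorder(i,0,0,0,w-i.shape[1],0)
import numpy as np
o=np.vstack([f(a),f(b)]);s=min(800/o.shape[1],600/o.shape[0],1);cv2.imwrite('pics/rack.png',cv2.resize(o,None,fx=s,fy=s))"
```

```text
scene
panel 21.753922180847667 81.5 [499.4 -16.2] [74.7 90.3]
board 14.022281490876537 88.5 [504.6  -1.2] [185.2 120.2]
offcut 9.69165686781946 36.0 [ 415.4 -191.3] [ 82.1 146.9]
abrasive 26.495807861902335 70.0 [ 595.3 -459.7] [55.8 93.3]
glue 110.2380136804129 41.0 [701.1 -81.8] [59.9 68.7]
handle 69.45013942807714 [65.3 67.8] 32.0 [ 483.1 -298.2] [ 21.1 116.2]
blade 17.465995088231693 [11.  12.9] 31.5 [ 421.2 -200.4] [ 50.6 126.3]
rackz [  9  49 758 261  86 104  92  90  95 108 402 166 197 310   2]
rack top 6.5 [ 642.8 -220.6] [106.5 119.6]
rack all 7.0 [ 640.6 -216.1] [110.  128.8]
top
panel 22.993442878795236 82.0 [501.9 -16.1] [74.7 90.4]
board 15.878812087686583 32.0 [ 582.5 -128.1] [132.  373.8]
offcut 10.698411537887068 36.0 [ 431.5 -209.7] [ 80.5 188.6]
abrasive 27.10440435022724 70.0 [ 597.9 -459.6] [57.2 93.1]
lacquer_jar 70.20085336758655 31.5 [627.7 -67. ] [60.9 60.7]
glue 121.06232154225097 62.50000000000001 [696.8 -81.6] [52.2 56.5]
handle 72.00423466193706 [66.1 69.1] 32.0 [ 485.2 -298.1] [ 21.5 117.8]
blade 17.866986144572365 [11.6 14.4] 33.0 [ 453.6 -244.9] [ 53.6 234.4]
rackz [  3  45 934 832  60  33  23  32  37  41 392 369 170 458  75]
rack top 6.000000000000001 [ 645.5 -221.2] [106.2 120.4]
rack all 5.5 [ 643.4 -221.1] [108.8 137.9]
```

View pics/rack.png

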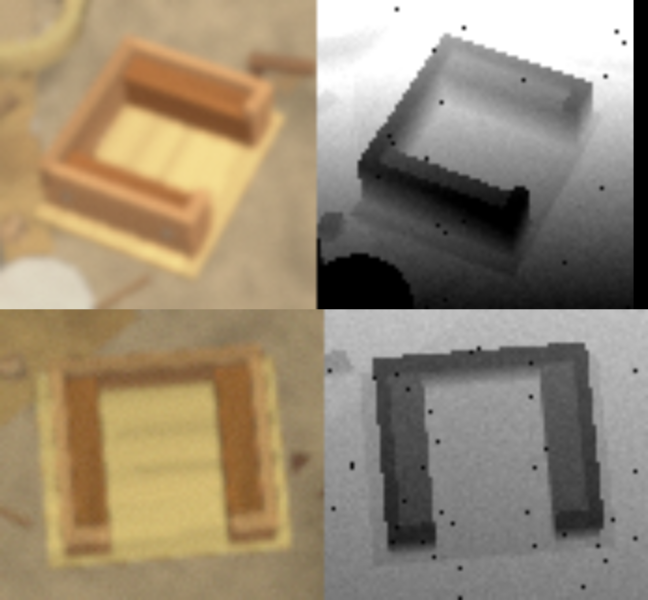

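The rack's back faces world +x (top of the lower crop), its front opens toward the robot, and its yaw is about 6°. Next is a planning helper that prints the deltas in tool axes.

```bash
cat > go.py <<'E'
import sys
from h import *
np.set_printoptions(precision=3,suppress=True)
# go.py x y z yawdeg [trowel pitch up deg]: what remains, tool axes now and after turn
a=list(map(float,sys.argv[1:]))
s=env.state(); M=RM(s['tcp_rot']); T=R.from_euler('xyz',[np.pi,0,np.radians(a[3])]).as_matrix()
d=np.array(a[:3])-s['eef_pos']
print('t',round(s['t'],2),'pos',s['eef_pos'],'yaw',np.degrees(s['tcp_rot'][2]).round(2),'F',s['ft_force'],'open',round(s['opening'],3),'grip',s['grip_force'])
print('turn',R.from_matrix(M.T@T).as_rotvec(),'shift now cm',M.T@d/10,'after turn cm',T.T@d/10,'q',s['joints'])
E
python3 go.py 460 250 189 122; python3 go.py 472 -278.3 120 122
```

```text
t 2.75 pos [205.34  590.344 188.876] yaw 160.82 F [0.419 0.265 0.518] open 1.004 grip 0.0
turn [ 0.    -0.     0.678] shift now cm [-35.235 -23.777  -0.016] after turn cm [-42.358   3.561  -0.012] q [ 1.13   0.491  1.559  0.     1.092 -0.106]
t 2.75 pos [205.34  590.344 188.876] yaw 160.82 F [0.419 0.265 0.518] open 1.004 grip 0.0
turn [ 0.    -0.     0.678] shift now cm [-53.726 -73.281   6.877] after turn cm [-87.796 -23.417   6.888] q [ 1.13   0.491  1.559  0.     1.092 -0.106]
```

```bash
python3 -m inch '[[0,0,0.1695,0,0,0,-1],[0,0,0.1695,0,0,0,-1],[0,0,0.1695,0,0,0,-1],[0,0,0.1695,0,0,0,-1],[0,0,0,-4.7,0.4,0,-1],[0,0,0,-4.7,0.4,0,-1],[0,0,0,-4.7,0.4,0,-1],[0,0,0,-4.7,0.4,0,-1],[0,0,0,-4.7,0.4,0,-1],[0,0,0,-4.7,0.4,0,-1],[0,0,0,-4.7,0.4,0,-1],[0,0,0,-4.7,0.4,0,-1],[0,0,0,-4.7,0.4,0,-1],[0,0,0,-4.5,-2.7,0,-1],[0,0,0,-4.5,-2.7,0,-1],[0,0,0,-4.5,-2.7,0,-1],[0,0,0,-4.5,-2.7,0,-1],[0,0,0,-4.5,-2.7,0,-1],[0,0,0,-4.5,-2.7,0,-1],[0,0,0,-4.5,-2.7,0,-1]]'; python3 go.py 472 -278.3 110 122
```

```text
t: 5.25
eef_pos: [466.2, -118.5, 189.1]
tcp_rot: [3.141, 0.0, 2.129]
ft_force: [0.5, 0.5, 0.3]
opening: 1.001
grip_force: 0.0
t 5.25 pos [ 466.213 -118.542  189.07 ] yaw 121.96 F [0.518 0.537 0.308] open 1.001 grip 0.0
turn [ 0.001  0.    -0.001] shift now cm [-13.856  -7.971   7.909] after turn cm [-13.855  -7.975   7.907] q [-0.387  0.287  1.901  0.     0.954 -0.944]
```

```bash
python3 -m inch '[[0,0,0,-3.4,-2,2,-1],[0,0,0,-3.4,-2,2,-1],[0,0,0,-3.4,-2,2,-1],[0,0,0,-3.4,-1.9,1.9,-1],[0,0,0,0,0,0,-1],[0,0,0,0,0,0,-1]]'; python3 go.py 472 -278.3 34 122
python3 - <<'E'
from fit import *
for c in('scene','top'):
    p=env.read_camera(c); r=env.trace(p,'trowel')
    if r:
        P=pts(p,r[0]['mask']); d=np.array([np.cos(np.radians(122)),np.sin(np.radians(122))]);n=np.array([-d[1],d[0]])
        H=P[(P[:,2]>56)&(P[:,2]<75)]; o=np.array([472,-278.3])
        B=P[P[:,2]<20]
        print(c,'hlat',np.percentile((H[:,:2]-o)@n,[3,97]),'hlon',np.percentile((H[:,:2]-o)@d,[1,99]),'blat',np.percentile((B[:,:2]-o)@n,[3,97]),'blon',np.percentile((B[:,:2]-o)@d,[.5,99.5]))
E
```

```text
t: 6.0
eef_pos: [471.2, -273.5, 110.0]
tcp_rot: [3.142, -0.0, 2.129]
ft_force: [0.7, -0.1, -0.7]
opening: 1.001
grip_force: 0.0
t 6.0 pos [ 471.203 -273.464  110.006] yaw 121.96 F [ 0.719 -0.07  -0.711] open 1.001 grip 0.0
turn [ 0.    -0.    -0.001] shift now cm [-0.455 -0.189  7.6  ] after turn cm [-0.452 -0.189  7.601] q [-0.647  0.475  1.842  0.     0.824 -1.205]
scene hlat [-9.  11.1] hlon [-80.9  29.8] blat [-24.1  26.7] blon [-114.  157.]
```

```bash
python3 -m inch '[[0,0,0,-0.45,-0.29,0,-1],[0,0,0,0,0,2,-1],[0,0,0,0,0,2,-1],[0,0,0,0,0,2,-1],[0,0,0,0,0,1.2,-1],[0,0,0,0,0,0.4,-1],[0,0,0,0,0,0,-1],[0,0,0,0,0,0,1],[0,0,0,0,0,0,1],[0,0,0,0,0,0,1],[0,0,0,0,0,0,1],[0,0,0,0,0,0,1],[0,0,0,0,0,0,1],[0,0,0,0,0,0,1],[0,0,0,0,0,0,1]]'; python3 go.py 472 -278.3 84 122
```

```text
t: 8.07
eef_pos: [471.3, -279.3, 33.8]
tcp_rot: [3.141, -0.0, 2.129]
ft_force: [-0.1, -0.0, 0.4]
opening: 0.228
grip_force: 29.9
t 8.07 pos [ 471.271 -279.288   33.795] yaw 121.97 F [-0.101 -0.024  0.352] open 0.228 grip 29.945822060108185
turn [ 0.    -0.    -0.001] shift now cm [ 0.045  0.115 -5.02 ] after turn cm [ 0.045  0.114 -5.021] q [-0.656  0.592  1.894  0.     0.655 -1.214]
```

```bash
python3 -m inch '[[0,0,0,0,0,-0.3,1],[0,0,0,0,0,-0.7,1],[0,0,0,0,0,-1,1],[0,0,0,0,0,-1,1],[0,0,0,0,0,-1,1],[0,0,0,0,0,-1,1],[0,0,0,0,0,-0.5,1],[0,0,0,0,0,0,1]]'; python3 go.py 495.7 -232 60 88.7
python3 - <<'E'
from fit import *
s=env.state();print(s['moment'],s['ft_force'])
for c in('scene','top'):
    p=env.read_camera(c); r=env.trace(p,'trowel')
    save(p,f'pics/lift_{c}.png')
    if r:
        P=pts(p,r[0]['mask']); d=np.array([np.cos(np.radians(122)),np.sin(np.radians(122))]);n=np.array([-d[1],d[0]])
        o=np.array(s['eef_pos'][:2]);l=(P[:,:2]-o)@d
        B=(l>62)&(l<150)&(P[:,2]>35); q=np.polyfit(l[B],P[B,2],1); print(c,q,'z at tip/heel',np.polyval(q,[160,55]),'tip',np.percentile(l[P[:,2]>35],99.5),'lat',np.percentile(((P[:,:2]-o)@n)[B],[3,97]))
E
```

```text
t: 9.07
eef_pos: [471.3, -279.3, 89.1]
tcp_rot: [3.141, 0.0, 2.129]
ft_force: [0.2, 0.5, -1.2]
opening: 0.227
grip_force: 29.9
t 9.07 pos [ 471.321 -279.347   89.133] yaw 121.97 F [ 0.25   0.5   -1.154] open 0.227 grip 29.940708875656128
turn [0.    0.    0.581] shift now cm [2.727 4.574 2.913] after turn cm [4.789 2.33  2.913] q [-0.656  0.508  1.854  0.     0.779 -1.214]
[-0.1 -0.   0. ] [ 0.2  0.5 -1.2]
scene [-0.  68.3] z at tip/heel [64.2 66.9] tip 157.3329420021839 lat [-23.5  25.3]
```

```bash
python3 -m inch '[[0,0,0.1,0,0,0,1],[0,0,0.141,0,0,0,1],[0,0,0.14,0,0,0,1],[0,0,0.12,0,0,0,1],[0,0,0.08,0,0,0,1],[0,0,0,0.8,0.4,0,1],[0,0,0,1.6,0.8,0.5,1],[0,0,0,1.6,0.75,1,1],[0,0,0,0.8,0.4,1,1],[0,0,0,0,0,0.4,1],[0,0,0,0,0,0,1],[0,0,0,0,0,0,1]]'; python3 go.py 495.7 -232 38 88.7
cat > chk.py <<'E'
from fit import *
import sys
yaw=float(sys.argv[1]); zl=float(sys.argv[2]); save_n=sys.argv[3] if len(sys.argv)>3 else None
s=env.state();d=np.array([np.cos(np.radians(yaw)),np.sin(np.radians(yaw))]);n=np.array([-d[1],d[0]]);o=np.array(s['eef_pos'][:2])
for c in('scene','top'):
  for k in range(3):
    p=env.read_camera(c); r=env.trace(p,'trowel')
    if r: break
  if save_n: save(p,f'pics/{save_n}_{c}.png')
  if r:
    P=pts(p,r[0]['mask']);l=(P[:,:2]-o)@d
    B=(l>62)&(l<165)&(P[:,2]>zl)
    if B.sum()>50:
      q=np.polyfit(l[B],P[B,2],1); print(c,'slope',q[0]*100,'% z heel',np.polyval(q,55),'tip',np.percentile(l[B],99.5),'lat',np.percentile(((P[:,:2]-o)@n)[B],[3,97]))
  r=env.trace(p,'panel')
  if r:
    P=pts(p,r[0]['mask']);z=np.median(P[:,2]); P=P[abs(P[:,2]-z)<5]
    print(c,'panel',*fitrect(P[:,:2],0,0),'z',z,'in tool: lon',np.percentile((P[:,:2]-o)@d,[2,50,98]),'lat',np.percentile((P[:,:2]-o)@n,[2,50,98]))
E
python3 chk.py 88.7 20 pre
```

```text
t: 10.78
eef_pos: [495.8, -232.3, 60.0]
tcp_rot: [3.141, 0.0, 1.547]
ft_force: [-0.3, 0.1, -1.1]
opening: 0.229
grip_force: 29.9
t 10.78 pos [ 495.817 -232.269   59.968] yaw 88.66 F [-0.297  0.103 -1.06 ] open 0.229 grip 29.940641820430756
turn [ 0.     0.    -0.001] shift now cm [ 0.027 -0.013  2.197] after turn cm [ 0.027 -0.012  2.197] q [-0.559  0.551  1.878  0.     0.713 -0.535]
scene slope -2.3833653378515995 % z heel 37.62712697696644 tip 154.14054202488018 lat [-23.7  25. ]
scene panel 81.5 [499.1 -16. ] [74.3 89.1] z 21.71820184456135 in tool: lon [179.1 218.1 254.3] lat [-42.3   3.3  45.8]
top slope 64.55544497885441 % z heel 40.393845036500245 tip 81.12797645125123 lat [-194.8 -125.6]
top panel 83.5 [503.3 -16.3] [75.2 86.8] z 22.828872704009427 in tool: lon [177.9 221.  254.6] lat [-45.6  -9.6  35.4]
```

```bash
python3 -m inch '[[0,0,0,0,0,0.8,1],[0,0,0,0,0,0.8,1],[0,0,0,0,0,0.3,1],[0,0,0,0,0,0,1],[0,0,0,0,0,0,1]]'; python3 -m inch '[[0,0,0,0,0,0.1,1],[0,0,0,0,0,0,1]]';python3 -m inch '[[0,0,0,0,0,0.1,1],[0,0,0,0,0,0,1]]';python3 -m inch '[[0,0,0,0,0,0.1,1],[0,0,0,0,0,0,1]]'; python3 -c "
from cell import env;print(env.state()['moment'])"
```

```text
t: 11.7
eef_pos: [495.9, -231.9, 40.9]
tcp_rot: [3.141, -0.0, 1.548]
ft_force: [-0.0, 0.6, -1.5]
opening: 0.228
grip_force: 29.9
t: 11.95
eef_pos: [495.9, -231.8, 39.9]
tcp_rot: [3.141, -0.0, 1.548]
ft_force: [0.4, 0.8, -2.3]
opening: 0.23
grip_force: 29.9
t: 12.2
eef_pos: [495.8, -231.8, 38.8]
tcp_rot: [-3.142, -0.0, 1.548]
ft_force: [-0.3, -0.1, -1.1]
opening: 0.227
grip_force: 29.9
t: 12.45
eef_pos: [495.9, -231.9, 37.8]
tcp_rot: [3.141, -0.0, 1.548]
ft_force: [-0.6, 0.3, 0.1]
opening: 0.226
grip_force: 29.9
[-0.11778214  0.0682594  -0.09332343]
```

```bash
python3 -m inch '[[0,0,0,0,0,0.05,1],[0,0,0,0,0,0,1]]';python3 -m inch '[[0,0,0,0,0,0.05,1],[0,0,0,0,0,0,1]]'; python3 -c "
from cell import env;print(env.state()['moment'])"; python3 chk.py 88.7 8 dn
```

```text
t: 12.7
eef_pos: [495.9, -231.9, 37.4]
tcp_rot: [3.141, 0.0, 1.548]
ft_force: [-0.5, 0.2, 0.1]
opening: 0.227
grip_force: 29.9
t: 12.95
eef_pos: [495.9, -231.9, 36.8]
tcp_rot: [3.141, -0.0, 1.548]
ft_force: [0.1, -0.5, -0.4]
opening: 0.228
grip_force: 29.9
[-0.24849877  0.05185636 -0.00189211]
scene slope -0.6832920448352321 % z heel 15.229686586355234 tip 157.08362591326886 lat [-23.4  24.9]
scene panel 80.5 [499.2 -16. ] [74.  89.9] z 21.73575306481598 in tool: lon [179.  217.5 253.7] lat [-42.2   3.6  46.3]
```

```bash
python3 -m inch '[[0,0,0,0.3,0,0,1],[0,0,0,0.4,0,0,1],[0,0,0,0.4,0,0,1],[0,0,0,0.4,0,0,1],[0,0,0,0.4,0,0,1]]'; python3 -m inch '[[0,0,0,0.4,0,0,1],[0,0,0,0.4,0,0,1],[0,0,0,0.4,0,0,1],[0,0,0,0.4,0,0,1]]';  python3 chk.py 88.7 8 adv
python3 - <<'E'
from fit import *
for c in('scene','top'):
    p=env.read_camera(c); r=env.trace(p,'board')
    if r:
        P=pts(p,r[0]['mask']); Q=P[(P[:,2]>18.5)&(P[:,2]<32)&(P[:,1]>28)]; print(c,len(Q),np.percentile(Q[:,1],[3,10,50,90,97]),np.median(Q[:,2]))
        F=P[P[:,1]>40]; print(F[:,1].max())
E
```

```text
t: 13.88
eef_pos: [496.4, -212.6, 36.9]
tcp_rot: [3.141, 0.0, 1.548]
ft_force: [0.0, -2.2, 1.4]
opening: 0.227
grip_force: 29.9
t: 14.38
eef_pos: [496.7, -196.7, 36.9]
tcp_rot: [3.141, 0.0, 1.548]
ft_force: [0.4, -2.4, 1.6]
opening: 0.227
grip_force: 29.9
scene slope -0.485087329395295 % z heel 15.29647093882648 tip 154.5168215589212 lat [-23.7  25.8]
scene panel 88.5 [495.4  -0.6] [73.7 88.5] z 21.81978342649853 in tool: lon [159.9 197.8 232.3] lat [-37.4   7.9  49.2]
top panel 87.5 [517.    0.5] [71.5 53.8] z 23.088455745411807 in tool: lon [163.1 202.  232.4] lat [-42.5 -20.7   8.8]
scene 497 [52.5 54.3 60.7 66.2 67.6] 22.368813777308105
94.24448320995086
```

```bash
python3 -m inch '[[0,0,0,-0.4,0,0,1],[0,0,0,0,-0.25,0,1],[0,0,0,0,-0.2,0,1],[0,0,0,0.4,0,0,1],[0,0,0,0.4,0,0,1],[0,0,0,0.4,0,0,1],[0,0,0,0.3,0,0,1]]'; python3 -m inch '[[0,0,0,0.2,0,0,1],[0,0,0,0.2,0,0,1]]';python3 -m inch '[[0,0,0,0.2,0,0,1],[0,0,0,0.2,0,0,1]]';python3 -m inch '[[0,0,0,0.2,0,0,1],[0,0,0,0.2,0,0,1]]';  python3 chk.py 88.7 8 adv2
```

```text
t: 15.75
eef_pos: [492.6, -185.6, 36.9]
tcp_rot: [3.141, 0.0, 1.548]
ft_force: [0.1, -2.8, 3.3]
opening: 0.228
grip_force: 29.9
t: 16.0
eef_pos: [492.6, -181.7, 36.9]
tcp_rot: [3.141, 0.0, 1.548]
ft_force: [0.6, -3.4, 4.2]
opening: 0.225
grip_force: 29.9
t: 16.25
eef_pos: [492.8, -177.9, 36.9]
tcp_rot: [3.141, 0.0, 1.548]
ft_force: [-0.2, -5.4, 4.4]
opening: 0.228
grip_force: 29.9
t: 16.5
eef_pos: [492.9, -173.9, 37.0]
tcp_rot: [3.141, 0.0, 1.548]
ft_force: [-0.5, -4.3, 4.9]
opening: 0.23
grip_force: 29.9
scene slope -0.6660131770852074 % z heel 15.562448823293623 tip 147.92868675897742 lat [-23.7  25. ]
scene panel 87.5 [496.3  15. ] [73.6 90.4] z 23.037431737655993 in tool: lon [152.9 190.3 225.1] lat [-43.7   2.4  45.5]
top panel 84.5 [515.3  24.4] [55.4 57.2] z 23.931162640137586 in tool: lon [171.4 203.3 225.3] lat [-46.1 -22.5   6.9]
```

```bash
python3 -m inch '[[0,0,0,0.3,0,0,1],[0,0,0,0.3,0,0,1],[0,0,0,0.3,0,0,1],[0,0,0,0.3,0,0,1],[0,0,0,0.3,0,0,1]]'; python3 -m inch '[[0,0,0,0.35,0,0,1],[0,0,0,0.35,0,0,1],[0,0,0,0.35,0,0,1],[0,0,0,0.35,0,0,1],[0,0,0,0.35,0,0,1],[0,0,0,0.35,0,0,1]]';python3 -m inch '[[0,0,0,0.3,0,0,1],[0,0,0,0.3,0,0,1],[0,0,0,0.3,0,0,1],[0,0,0,0.3,0,0,1]]'; python3 chk.py 88.7 8 adv3
```

```text
t: 17.42
eef_pos: [493.4, -159.2, 37.2]
tcp_rot: [3.14, 0.001, 1.548]
ft_force: [0.6, -7.3, 8.6]
opening: 0.227
grip_force: 29.9
t: 18.18
eef_pos: [494.3, -138.6, 37.6]
tcp_rot: [3.139, 0.002, 1.548]
ft_force: [-0.4, -9.0, 11.2]
opening: 0.228
grip_force: 29.9
t: 18.68
eef_pos: [494.8, -126.9, 37.7]
tcp_rot: [3.139, 0.002, 1.548]
ft_force: [0.5, -12.0, 13.3]
opening: 0.229
grip_force: 30.0
scene slope -1.4548480488551672 % z heel 15.852272301101722 tip 105.1213432411365 lat [-23.6  26.7]
scene panel 88.0 [496.4  15.6] [74.  90.4] z 25.013267709069055 in tool: lon [106.3 143.3 178.4] lat [-42.8   2.7  46.1]
```

```bash
python3 -m inch '[[0,0,0,0.3,0,-0.03,1],[0,0,0,0.3,0,-0.03,1],[0,0,0,0.3,0,0,1],[0,0,0,0.3,0,0,1],[0,0,0,0.2,0,0,1]]'; python3 -m inch '[[0,0,0,0.1,0,0,1],[0,0,0,0.1,0,0,1]]';python3 -m inch '[[0,0,0,0.1,0,0,1],[0,0,0,0.1,0,0,1]]';python3 -m inch '[[0,0,0,0.1,0,0,1],[0,0,0,0.1,0,0,1]]'
```

```text
t: 19.6
eef_pos: [494.3, -112.1, 37.7]
tcp_rot: [3.141, 0.001, 1.548]
ft_force: [0.3, -7.4, 7.7]
opening: 0.225
grip_force: 29.9
t: 19.85
eef_pos: [494.4, -110.2, 37.7]
tcp_rot: [3.141, 0.001, 1.548]
ft_force: [-0.3, -6.4, 7.4]
opening: 0.225
grip_force: 29.9
t: 20.1
eef_pos: [494.4, -108.2, 37.7]
tcp_rot: [3.141, 0.001, 1.548]
ft_force: [-1.3, -6.3, 7.2]
opening: 0.229
grip_force: 29.9
t: 20.35
eef_pos: [494.5, -106.2, 37.7]
tcp_rot: [3.141, 0.001, 1.548]
ft_force: [-0.4, -7.2, 8.4]
opening: 0.225
grip_force: 29.9
```

```bash
for i in 1 ; do python3 -m inch '[[0,0,0,0.08,0,0,1],[0,0,0,0.07,0,0,1]]' | grep -E 'eef|ft'; python3 -m inch '[[0,0,0,0.08,0,0,1],[0,0,0,0.07,0,0,1]]' | grep -E 'eef|ft';  done; python3 chk.py 88.7 8 adv4
```

```text
eef_pos: [494.5, -104.7, 37.7]
ft_force: [0.3, -7.4, 7.3]
eef_pos: [494.6, -103.3, 37.7]
ft_force: [-2.3, -11.4, 8.5]
scene slope 19.437444227246345 % z heel 13.25625464743462 tip 82.57321148017269 lat [-24.9  26.6]
scene panel 87.0 [496.3  15.5] [73.7 90.2] z 23.72169939909628 in tool: lon [ 82.9 120.3 155.2] lat [-43.    3.2  45.5]
top panel 31.5 [698.2 -78.5] [53.2 54.8] z 119.98275867667797 in tool: lon [ 2.5 21.5 56.5] lat [-230.1 -191.2 -177.3]
```

```bash
python3 -m inch '[[0,0,0,0.06,0,0,1],[0,0,0,0,0,0,1]]' | grep -E 'eef|ft'; python3 -m inch '[[0,0,0,0.05,0,0,1],[0,0,0,0,0,0,1]]' | grep -E 'eef|ft|rot'
```

```text
eef_pos: [494.6, -103.3, 37.7]
ft_force: [-1.2, -12.6, 7.2]
eef_pos: [494.7, -103.2, 37.7]
tcp_rot: [3.14, 0.002, 1.548]
ft_force: [-1.9, -15.9, 8.0]
```

```bash
python3 -m inch '[[0,0,0,-0.1,0,0,1],[0,0,0,-0.15,0,0,1],[0,0,0,-0.2,0,0,1],[0,0,0,0,0,0,1],[0,0.015,0,0,0,-0.1,1],[0,0.015,0,0,0,-0.2,1],[0,0,0,0,0,-0.3,1],[0,0,0,0,0,-0.4,1],[0,0,0,0,0,-0.5,1],[0,0,0,0,0,-0.5,1],[0,0,0,0,0,0,1],[0,0,0,0,0,0,1]]'; python3 chk.py 88.7 8 up
```

```text
t: 23.15
eef_pos: [494.2, -106.7, 57.4]
tcp_rot: [3.142, -0.03, 1.548]
ft_force: [0.4, 0.8, -2.4]
opening: 0.226
grip_force: 29.9
scene slope 1.7582201280853293 % z heel 36.1468201209931 tip 77.67367578837589 lat [-23.6  25. ]
scene panel 87.0 [495.9  12.2] [74.6 90.4] z 45.06384635486182 in tool: lon [ 82.3 120.8 155.8] lat [-42.9   2.7  45.3]
```

View pics/up_scene.png

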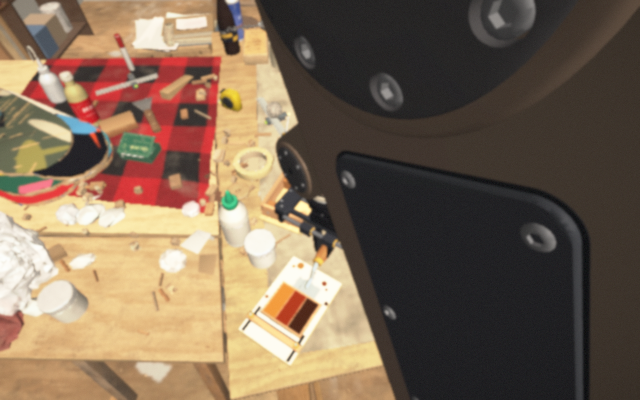

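```bash
python3 -m inch '[[0,0,0,-0.2,0,-0.3,1],[0,0,0,-0.5,-0.2,-0.6,1],[0,0,0,-1,-0.4,-0.8,1],[0,0,0,-1.5,-0.6,-0.8,1],[0,0,0,-1.9,-0.8,-0.8,1],[0,0,0,-1.9,-0.8,-0.8,1],[0,0,0,-1.9,-0.8,-0.7,1],[0,0,0,-1.5,-0.6,-0.6,1],[0,0,0,-1.1,-0.5,-0.4,1],[0,0,0,-0.7,-0.3,-0.2,1],[0,0,0,-0.4,-0.1,0,1],[0,0,0,-0.1,0,0,1],[0,0,0,0,0,0,1]]'; python3 chk.py 88.7 60; python3 go.py 440 -233 110 6.5
```

```text
t: 25.08
eef_pos: [440.3, -234.0, 113.4]
tcp_rot: [-3.141, -0.03, 1.548]
ft_force: [-0.8, 0.8, -2.5]
opening: 0.227
grip_force: 29.9
scene slope 1.9329226129319168 % z heel 92.66323255116869 tip 80.43241173592232 lat [-22.1  24.6]
scene panel 88.0 [ 442.5 -114.6] [74.4 89.6] z 101.24391520186555 in tool: lon [ 83.2 121.8 156.2] lat [-43.3   2.   44.5]
top panel 53.5 [461.8 -91.2] [42.5 84.4] z 102.62542029990584 in tool: lon [106.4 139.3 156.1] lat [-45.3 -20.8  23.4]
t 25.57 pos [ 440.287 -234.212  113.566] yaw 88.69 F [-0.049  0.433 -1.967] open 0.23 grip 29.940454959869385
turn [-0.022 -0.025  1.434] shift now cm [ 0.11  -0.031  0.36 ] after turn cm [-0.015 -0.124  0.357] q [-0.636  0.419  1.939  0.034  0.801 -0.637]
```

```bash
python3 -m inch '[[-0.0006,0,0.02,0,0,0,1],[-0.0012,0,0.04,0,0,0,1],[-0.0018,0,0.06,0,0,0,1],[-0.0026,0,0.085,0,0,0,1],[-0.0026,0,0.085,0,0,0,1],[-0.0026,0,0.085,0,0,0,1],[-0.0026,0,0.085,0,0,0,1],[-0.0026,0,0.085,0,0,0,1],[-0.0026,0,0.085,0,0,0,1],[-0.0026,0,0.085,0,0,0,1],[-0.0026,0,0.085,0,0,0,1],[-0.0026,0,0.085,0,0,0,1],[-0.0026,0,0.085,0,0,0,1],[-0.0026,0,0.085,0,0,0,1],[-0.0026,0,0.085,0,0,0,1],[-0.0026,0,0.085,0,0,0,1],[-0.0026,0,0.085,0,0,0,1],[-0.0018,0,0.06,0,0,0,1],[-0.0012,0,0.04,0,0,0,1],[-0.0006,0,0.02,0,0,0,1]]'; python3 -m inch '[[0,0,0,0,0,0,1]]' ; python3 chk.py 6.5 60 turned; python3 go.py 526 -234.4 98 6.5
```

```text
t: 28.08
eef_pos: [440.1, -234.2, 113.5]
tcp_rot: [3.142, -0.03, 0.116]
ft_force: [-1.3, 0.2, -1.6]
opening: 0.23
grip_force: 29.9
t: 28.2
eef_pos: [440.2, -234.2, 113.5]
tcp_rot: [3.141, -0.03, 0.117]
ft_force: [0.6, -0.4, -3.0]
opening: 0.227
grip_force: 29.9
scene slope 8.32470279927907 % z heel 91.78497381114563 tip 81.32207376723582 lat [-25.8  22.6]
scene panel 7.499999999999999 [ 557.4 -221.6] [73.9 90.2] z 101.50206803513265 in tool: lon [ 81.1 117.2 154. ] lat [-43.8   3.1  43.9]
top panel 2.0 [ 563.1 -221.7] [71.1 90.9] z 102.67842835200952 in tool: lon [ 87.5 130.7 157.5] lat [-45.7 -11.7  43. ]
t 28.6 pos [ 440.268 -234.265  113.577] yaw 6.72 F [-0.142 -0.327 -2.317] open 0.228 grip 29.940410256385803
turn [ 0.    -0.031  0.004] shift now cm [8.461 1.015 1.817] after turn cm [8.517 0.984 1.558] q [-0.634  0.405  1.966  0.03   0.748  0.798]
```

View pics/turned_scene.png

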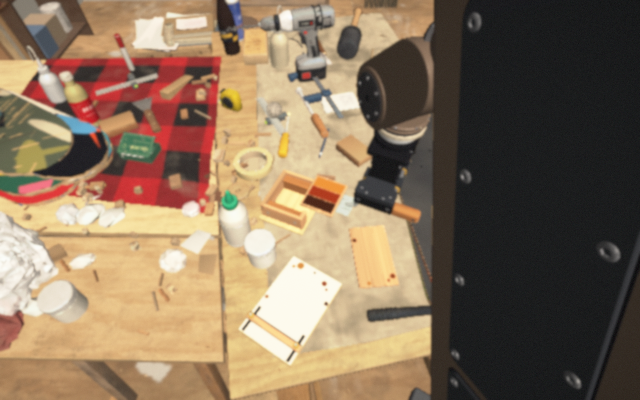

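```bash
python3 -m inch '[[0,0,0,0.3,0,0,1],[0,0,0,0.7,0.1,0.1,1],[0,0,0,1.1,0.1,0.2,1],[0,0,0,1.3,0.15,0.3,1],[0,0,0,1.3,0.15,0.3,1],[0,0,0,1.3,0.15,0.3,1],[0,0,0,1.1,0.13,0.3,1],[0,0,0,0.8,0.1,0.2,1],[0,0,0,0.4,0.05,0.1,1],[0,0,0,0.2,0,0.05,1],[0,0,0,0,0,0,1],[0,0,0,0,0,0,1]]'; python3 chk.py 6.7 50 hover
python3 - <<'E'
from fit import *
for c in('scene','top'):
  for k in range(3):
    p=env.read_camera(c); r=env.trace(p,'rack')
    if r: break
  if r:
    P=pts(p,r[0]['mask']);Q=P[(P[:,2]>38)&(P[:,2]<60)];print(c,len(Q),*fitrect(Q[:,:2],0,0))
    Q=P[(P[:,2]>49)&(P[:,2]<60)];print(c,len(Q),*fitrect(Q[:,:2],0,0))
E
python3 -c "
import cv2
a=cv2.imread('pics/hover_scene.png')[130:280,200:400];b=cv2.imread('pics/hover_top.png')[90:240,230:430]
import numpy as np;cv2.imwrite('pics/hv.png',cv2.resize(np.hstack([a,b]),(800,300)))"
```

```text
t: 30.1
eef_pos: [526.1, -233.5, 97.8]
tcp_rot: [3.141, -0.031, 0.117]
ft_force: [-1.2, 0.6, -2.2]
opening: 0.223
grip_force: 29.9
scene slope -6.567799609023614 % z heel 78.33139867225498 tip 79.8417113330919 lat [-12.8  22.3]
scene panel 5.5 [ 642.9 -220.3] [74.8 88.7] z 85.7931675088306 in tool: lon [ 80.9 117.7 153.9] lat [-44.2   3.5  43.5]
top slope 0.6406976428245359 % z heel 53.527950404446635 tip 164.5484817882151 lat [-62.   58.4]
top panel 1.0 [ 665.5 -219.4] [41.6 90.3] z 86.9773963888382 in tool: lon [116.8 143.5 158. ] lat [-47.  -29.4  41.5]
scene 523 4.0 [ 638.  -176.1] [106.4  33.4]
scene 232 4.0 [ 638.2 -174.9] [106.7  31. ]
top 332 5.5 [ 669.2 -218.5] [ 61.4 121.5]
top 264 5.5 [ 668.9 -218.5] [ 62.4 121.5]
```

View pics/hv.png

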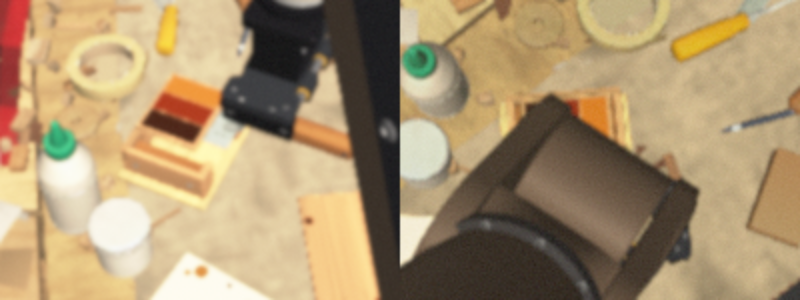

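```bash
python3 -m inch '[[0,0,0,0,0,0.3,1],[0,0,0,0,0,0.6,1],[0,0,0,-0.1,0,0.7,1],[0,0,0,0,0,0.6,1],[0,0,0,0,0,0.3,1],[0,0,0,0,0,0.2,1],[0,0,0,0,0,0,1]]'; python3 chk.py 6.7 30; python3 -m inch '[[0,0,0,0,0,0.2,1],[0,0,0,0,0,0.2,1],[0,0,0,0,0,0.2,1],[0,0,0,0,0,0.2,1],[0,0,0,0,0,0.2,1],[0,0,0,0,0,0.3,1],[0,0,0,0,0,0.4,1],[0,0,0,0,0,0.2,1],[0,0,0,0,0,0,1]]'; python3 chk.py 6.7 20
```

```text
t: 31.68
eef_pos: [526.1, -233.5, 70.6]
tcp_rot: [3.141, -0.03, 0.117]
ft_force: [0.1, 0.7, -1.9]
opening: 0.226
grip_force: 29.9
scene slope -3.2748927319144623 % z heel 50.707398293548636 tip 79.75871174447119 lat [-12.4  23.4]
scene panel 9.0 [ 642.9 -220.9] [73.2 90.4] z 58.59488110091809 in tool: lon [ 81.1 117.1 153.4] lat [-45.2   2.4  43.2]
top slope 0.7710352408817335 % z heel 59.40355516416377 tip 158.3580440221088 lat [-46.5  40.8]
top panel 81.5 [ 670.  -221.1] [94.6 41.3] z 60.01147582276326 in tool: lon [114.  143.5 158. ] lat [-46.8 -26.4  42.6]
t: 33.2
eef_pos: [526.6, -233.4, 51.5]
tcp_rot: [3.141, -0.03, 0.117]
ft_force: [-0.1, 0.1, -1.5]
opening: 0.226
grip_force: 29.9
scene slope -13.448980058053525 % z heel 35.3616684343172 tip 84.90076115359511 lat [-17.   33.1]
scene panel 6.5 [ 643.4 -221. ] [74.3 90.3] z 52.10813443924468 in tool: lon [ 80.7 116.6 153.8] lat [-44.9   2.   43.4]
top panel 72.0 [ 671.7 -227.7] [90.5 43.9] z 53.308539233290844 in tool: lon [109.3 141.5 156.9] lat [-46.6 -27.   34.7]
```

```bash
python3 -m inch '[[0,0,0,-0.3,0,0,1],[0,0,0,-0.7,0,0,1],[0,0,0,-1.1,0,0,1],[0,0,0,-1.5,0,0,1],[0,0,0,-1.8,0,0,1],[0,0,0,-1.8,0,0,1],[0,0,0,-1.8,0,0,1],[0,0,0,-1.6,0,0,1],[0,0,0,-1.2,0,-0.2,1],[0,0,0,-0.7,0,-1,1],[0,-0.015,0,-0.2,0,-1.5,1],[0,-0.015,0,0,0,-2,1],[0,0,0,0,0,-1,1],[0,0,0,0,0,0,1]]'; python3 chk.py 6.7 60 out; python3 go.py 471.3 -279.3 90 122
```

```text
t: 35.45
eef_pos: [399.8, -248.6, 105.4]
tcp_rot: [3.14, -0.002, 0.117]
ft_force: [0.5, 0.1, -2.3]
opening: 0.226
grip_force: 29.9
scene slope -2.0313175418953935 % z heel 83.15324514190567 tip 155.50251515478016 lat [-25.7  22.5]
top slope -63.10228508317506 % z heel 132.51959952867998 tip 157.63880931765868 lat [-25.8  23.1]
top panel 6.000000000000001 [ 645.9 -221. ] [74.9 90. ] z 52.84637896609627 in tool: lon [210.8 247.1 284.3] lat [-45.5  -1.4  42.7]
t 35.75 pos [ 399.316 -248.303  104.296] yaw 6.71 F [ 0.441 -0.536 -1.392] open 0.226 grip 29.940791130065918
turn [-0.    -0.    -2.012] shift now cm [6.787 3.92  1.428] after turn cm [-6.443  4.462  1.43 ] q [-0.697  0.395  2.023  0.     0.724  0.757]
```

```bash
python3 -m inch '[[0,0,-0.06,0,0,0,1],[0,0,-0.12,0,0,0,1],[0,0,-0.16,0,0,0,1],[0,0,-0.16,0,0,0,1],[0,0,-0.16,0,0,0,1],[0,0,-0.16,0,0,0,1],[0,0,-0.16,0,0,0,1],[0,0,-0.16,0,0,0,1],[0,0,-0.16,0,0,0,1],[0,0,-0.16,0,0,0,1],[0,0,-0.16,0,0,0,1],[0,0,-0.16,0,0,0,1],[0,0,-0.12,0,0,0,1],[0,0,-0.08,0,0,0,1],[0,0,-0.032,0,0,0,1],[0,0,0,0,0,0,1]]'; python3 -m inch '[[0,0,0,-0.8,0.55,0,1],[0,0,0,-1.6,1.1,0,1],[0,0,0,-1.6,1.1,0.3,1],[0,0,0,-1.4,1,0.6,1],[0,0,0,-0.8,0.55,0.4,1],[0,0,0,-0.24,0.16,0.1,1],[0,0,0,0,0,0,1],[0,0,0,0,0,0,1]]'; python3 go.py 471.3 -279.3 34 122; python3 chk.py 122 40
```

```text
t: 37.75
eef_pos: [399.5, -248.4, 104.6]
tcp_rot: [3.141, 0.0, 2.128]
ft_force: [0.4, -0.1, -1.5]
opening: 0.226
grip_force: 29.9
t: 38.75
eef_pos: [471.1, -279.3, 91.0]
tcp_rot: [3.141, 0.0, 2.129]
ft_force: [-0.0, 1.0, -1.5]
opening: 0.225
grip_force: 29.9
t 38.75 pos [ 471.116 -279.261   90.976] yaw 121.98 F [-0.048  1.008 -1.534] open 0.225 grip 29.940763413906097
turn [ 0.  0. -0.] shift now cm [-0.01   0.012  5.698] after turn cm [-0.013  0.014  5.698] q [-0.656  0.505  1.853  0.     0.783 -1.214]
scene slope -2.2963221022108438 % z heel 68.66247303948035 tip 156.78975937640286 lat [-23.4  25.3]
scene panel 6.5 [ 643.  -221.2] [73.2 90. ] z 52.1286142651586 in tool: lon [-88.7 -39.9   4.9] lat [-219.6 -177.2 -132.4]
top panel 4.0 [ 645.9 -221.1] [75.1 89. ] z 52.993217763221196 in tool: lon [-90.4 -42.9   4.5] lat [-223.  -178.6 -136.2]
```

```bash
python3 -m inch '[[0,0.02,0,0,0,0.8,1],[0,0,0,0,0,1.5,1],[0,0,0,0,0,1.5,1],[0,0,0,0,0,1,1],[0,0,0,0,0,0.5,1],[0,0,0,0,0,0.2,1],[0,0,0,0,0,0,1],[0,0,0,0,0,0,1]]' | grep -E 'eef|ft'; python3 -m inch '[[0,0,0,0,0,0.1,1],[0,0,0,0,0,0,1]]' | grep -E 'eef|ft'; python3 -m inch '[[0,0,0,0,0,0.07,1],[0,0,0,0,0,0,1]]' | grep -E 'eef|ft'; python3 chk.py 122 5
```

```text
eef_pos: [471.1, -278.7, 36.2]
ft_force: [0.3, -0.7, -2.1]
eef_pos: [471.0, -278.7, 34.9]
ft_force: [0.3, 0.7, -0.4]
eef_pos: [470.9, -278.6, 34.1]
ft_force: [-0.5, 0.3, -1.5]
scene slope -0.22047359908797828 % z heel 12.880616375286412 tip 157.89540110435965 lat [-21.8  25.5]
scene panel 6.5 [ 643.3 -221.4] [74.8 90.5] z 52.132799774611726 in tool: lon [-89.3 -40.    5.9] lat [-221.5 -177.  -132.1]
top panel 6.5 [ 645.  -220.3] [73.1 87.9] z 53.06872018139387 in tool: lon [-88.1 -42.6   2.8] lat [-222.3 -178.1 -134.9]
```

```bash
python3 -m inch '[[0,0,0,0,0,0.07,1],[0,0,0,0,0,0,1],[0,0,0,0,0,0,1]]' | grep -E 'eef|ft'; python3 -m inch '[[0,0,0,0,0,0.06,1],[0,0,0,0,0,0,1],[0,0,0,0,0,0,1]]' | grep -E 'eef|ft'; python3 -m inch '[[0,0,0,0,0,0.06,1],[0,0,0,0,0,0,1],[0,0,0,0,0,0,1]]' | grep -E 'eef|ft'; python3 chk.py 122 5
```

```text
eef_pos: [470.9, -278.6, 33.4]
ft_force: [0.0, -0.3, -1.5]
eef_pos: [471.1, -278.7, 32.9]
ft_force: [0.3, -0.4, 0.4]
eef_pos: [471.3, -279.0, 32.5]
ft_force: [1.0, -4.5, 4.1]
scene slope 0.08597099650455504 % z heel 12.05877268752537 tip 158.95833552946175 lat [-23.6  26.2]
scene panel 5.5 [ 643.  -221.2] [74.4 89.8] z 52.14947260693282 in tool: lon [-88.7 -39.1   6.1] lat [-219.6 -176.7 -134.2]
top panel 4.5 [ 645.8 -221. ] [74.9 89.6] z 53.174474133456215 in tool: lon [-89.8 -43.2   4.6] lat [-221.5 -178.  -134.8]
```

```bash
python3 -m inch '[[0,0,0,0,0,-0.03,1],[0,0,0,0,0,0,0.4],[0,0,0,0,0,0,0.2],[0,0,0,0,0,0,0],[0,0,0,0,0,0,-0.3],[0,0,0,0,0,0,-0.6],[0,0,0,0,0,0,-1],[0,0,0,0,0,0,-1],[0,0,0,0,0,-0.6,-1],[0,0,0,0,0,-1.5,-1],[0,0,0,0,0,-3,-1],[0,0,0,0,0,-4,-1],[0,0,0,0,0,-4,-1],[0,0,0,0,0,-3,-1],[0,0,0,0,0,-1,-1],[0,0,0,0,0,0,-1]]'; python3 chk.py 122 5 end
python3 - <<'E'
from fit import *
p=env.read_camera('scene')
for t in('trowel','offcut','lacquer_jar','glue','abrasive'):
    r=env.trace(p,t)
    if r:
        P=pts(p,r[0]['mask']);print(t,*fitrect(P[:,:2],0,0),np.percentile(P[:,2],[2,50,98]))
E
```

```text
t: 44.88
eef_pos: [472.6, -281.4, 203.8]
tcp_rot: [3.141, -0.019, 2.129]
ft_force: [0.5, 0.2, -0.5]
opening: 1.004
grip_force: 0.0
scene slope -2.0213296426332747 % z heel 12.395422739646424 tip 160.9842289727049 lat [-23.2  24.8]
top panel 8.5 [ 646.3 -220.6] [73.2 89.1] z 53.01960000970416 in tool: lon [-87.8 -35.7   7.2] lat [-223.5 -181.6 -147.5]
trowel 31.0 [ 447.5 -245.9] [ 50.9 233.7] [ 7.8 11.8 67.9]
offcut 36.0 [ 414.8 -192.7] [ 85.8 149.8] [ 3.7  8.8 11.8]
lacquer_jar 32.5 [624.2 -66.3] [59.7 60.4] [ 7.8 68.1 71.3]
glue 67.5 [693.6 -76. ] [58.6 52.3] [  5.  109.1 176.2]
abrasive 69.5 [ 592.5 -468.4] [76.5 94.6] [ 3.9 25.7 29.1]
```

View pics/end_scene.png

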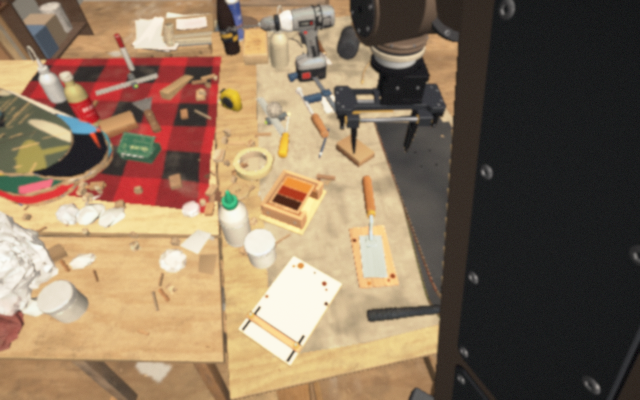

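The picture shows the panel seated in the rack at (293,195) and the trowel flat on the offcut at (374,250). The jar, glue bottle and sanding block haven't moved, and the gripper is clear of everything.

```bash
python3 -c "
from cell import env;print(env.job_done())"
```

```text
the job is handed in; nothing more can be done
None
```

The panel lies flat on both rails inside the lips, the trowel is back flat on the offcut, the jar, glue and sanding block are where they were, and the job was handed in at about 45 s (no verdict was returned).

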